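Post the used dough scraper through the sprung flap of the wash-up box

ROBOT

A 6-joint arm with a two-finger parallel gripper is mounted at the origin on the work surface. World frame = base frame: x ahead of the robot, y to its left, z up, the work surface at z = 0. Lengths are in m, angles in rad, forces in N, time in s.
With the tool pointing down it reaches from about 0.35 to 0.875 m from the base axis. Payload 4.2 kg.
Tool frame: the origin (TCP) lies on the centre line of the jaws, within the pads' length; the fingertips stand 17 mm ahead of it and the grasp point (between the pads) lies 2 mm behind it; z points along the fingers, y is the direction in which the jaws open and shut (so a half turn about z gives the same grasp; the last joint's range is limited). The gripper opens to 85 mm and grips with 20 to 120 N. Pads are 22 mm wide; open, the fingers measure 114 mm over their backs; the gripper's body (76 mm by 85 mm) begins 54 mm behind the grasp point. The pads swing forward as they close: fully open they stand 13 mm farther back than shut.
Start: joints at [1.571, 0.385, 0.008, 0, -1.194, -0.259], TCP at [0.16, 0.604, 0.248] pointing down, gripper open.
Joint ranges: [-3.14, 3.14], [-1.21, 2.06], [-1.07, 1.41], [-3.16, 2.05], [-2.99, -0.16], [-3.1, 3.1]. Speed limits (rad/s): [2.79, 2.79, 3.14, 3.14, 3.14, 3.14].

INTERFACE

Orientations are given as a 3x3 rotation matrix whose columns are the frame's x, y, z axes.
In Python, from plant import read_state, grab_frame, finish_job, recognise gives the robot as it stands.
- The arm moves only by the tool jog_arm, never from a script. Its argument "plan" is one flat list of numbers, 7 for each row, row after row: the shift along the tool's x, y, z in cm, then the turn, a rotation vector about the tool's x, y, z in rad, then the finger opening in cm, from 0 to 8.54. In form: [x, y, z, rx, ry, rz, hand, x, y, z, rx, ry, rz, hand, ...]. A call has 1 to 12 rows; each row is the pose to reach, as a shift and turn from the pose commanded when the call began, along the tool's axes at that moment; what a row does not reach only later rows make up. A row lasts 1/10 s, in which the tool goes at most 50 mm and 8.59 degrees, less where a joint would pass 70% of its speed; a pose out of reach is approached as far as the arm can. A call with a gripper value outside its range is refused whole. The fingers move at their own pace and stop on an object; "squeeze" is the grip in N (left out, the last holds). Time passes only in rows, so rows that repeat a pose let the fingers close. It gives the time, the measured TCP pose, the force and the opening at its end, in the units of the state.
- read_state(): the state, without advancing time (a new reading comes with each control period).
- grab_frame(name): name is "scene" or "top" or "wrist"; returns a dict with "img" (384x512x3 uint8, red, green, blue), "fx", "fy", "cx", "cy" (pixels), "k1" (the pictures are not rectified: a ray, as slopes to the right and down, at radius r is drawn at 1 + k1 r^2 times it, then the intrinsics apply), "extrinsics" (4x4, takes a point from camera to world coordinates). Camera axes: x right, y down, z forward; pixel columns grow to the right and rows downward; lengths in m; the calibration is good to about 2 mm. A picture is of the moment at which its call begins. There is no depth.
- finish_job(): hands the job in, once; it reports no verdict.
Trained networks look in a picture, given as the dict that the camera call returned (one of the last four; its "shot" number tells which), for a name from the list of things; names that differ only in an ending like _2 or _b are one class to them, and where a whole thing is asked for, a point or a joint stands for the part that bears it (a point fixed in the world has none). Each returns a list of dicts, best first, with "p" (0 to 1); they miss things now and then, are a little off and sometimes report something else, mostly with a low value. They report only what shows in the picture. A call takes as long as a camera call. They do not tell look-alikes from the thing itself.
- recognise(name, picture): "box" ([left, top, width, height] in pixels, round what is visible of it).
The state is a dict: "time_s": time; "joint_pos": joint angles; "qd": joint speeds; "effort": joint torques, N m; "eef_pos": TCP position; "ee_rot": TCP orientation; "ft_force": force on the tool from outside, world axes, zero at the start; "torque": the same for the moment, N m; "opening": opening from 0.0 (shut) to 1.0 (fully open).
Only numpy, scipy, OpenCV 4.12 (cv2) and the standard library are available. Lean on these libraries where they do the work, as an engineer would, in place of code of your own. Each camera call takes 0.05 s, during which the arm holds its last target. There are 200 camera calls.

TASK

Take the wide dough scraper out of the wooden rack and put it, blade first, through the sprung flap in the lid of the steel wash-up box, pushing it right through so that it lies inside and the flap has closed again behind it. The lid fits loosely, so feel for the ends of its mouth and work gently: do not force the scraper or the fingers against the box. Leave the small scraper, the dough stamps and the ring cutter where they stand.

Things in the scene. Friction and masses are not known exactly. Their poses are not given: they have to be found in the camera images.
- scraper: The wide dough scraper (the one to post), standing blade down in one of the rack's slots. Origin: middle of the blade's lower edge; z up the tool, y along the blade's width, x through its thickness. Steel blade 80 mm wide, 4 mm thick, z = 0 to 65 mm; wooden bar handle 113 mm long (y), 24 mm thick (x), z = 65 to 93 mm. About 0.2 kg.
- scraper_top (a point): Middle of the flat top of the wide scraper's handle (z = 93 mm of the scraper). The handle is gripped from above across its 24 mm thickness (x), and pushed on here.
- small_scraper: The small dough scraper in the other slot of the rack, to be left there: blade 60 mm wide, handle 74 mm long and 20 mm thick, 87 mm tall in all; same origin and axes as the wide one.
- rack: Fixed wooden rack block, 150 (x) x 130 (y) x 45 mm high, origin at the centre of its underside. Two slots along y, 7 mm wide, 86 mm long, at x = -42 and +42 mm, floors 8 mm above the underside: a scraper stands with its blade 37 mm deep in a slot. Which scraper is in which slot varies.
- bin: Fixed steel wash-up box 140 (x) x 190 (y) x 165 mm, walls and floor 4 mm, empty; origin at the centre of its underside. Its aluminium lid, 8 mm thick, 148 x 230 mm, has its top at z = 173 mm and one letterbox mouth 38 mm wide (x = +3 to +41 mm) and 118 mm long (y), shut by a steel flap. What is past the flap drops to the floor.
- bin_mouth (a point): Where the middle of the mouth would be, level with the lid's top, were the lid centred on the box. The lid was put on by hand: the true mouth lies up to 16 mm from here either way along the box's y, told by no reading (see it, or feel its ends); none along x. It stays put under light pushes. Skirts hang inside: to 38 mm below the lid's top at both ends, to 80 mm at the far (+x) edge.
- flap (a joint): Flap's swing in rad: 0 = closed, level with the lid's top; grows as it goes down; stop at 1.45. Hinged at the mouth's near (-x) edge, 37 mm to its tip. A spring shuts it (2 N at the tip closed, 5 N open) and presses what is in the mouth against the far skirt, so a scraper let go there hangs wedged, until the top of its handle is pushed some 36 mm below the lid's top.
- stamp: Dark wooden dough stamp with a knob, 48 mm wide, 64 mm tall, standing loose between the rack and the box. Origin at the centre of its underside.
- stamp_two: Pale wooden dough stamp, 41 mm wide, 58 mm tall, standing loose between the rack and the box. Origin at the centre of its underside.
- cutter: Steel ring cutter, 68 mm wide, 40 mm tall, loose on the table behind the stamps. Origin at the centre of its underside.
Not all that is in view belongs to the job. What is shaped like the scraper but black is not meant.

How it is judged:
On the way, in this order (a step that is already met when the one before it is completed fails the run):
1. the wide scraper is lifted clear of the rack (height (world z) of scraper above 0.06 m and contact force between the fingers and scraper above 1 N), for 0.2 s.
2. the scraper, blade down, pushes the flap open (value of joint flap above 0.35 rad and z of scraper in the frame of bin below 0.165 m and angle between scraper's own z axis and vertical below 0.5 rad), for 0.1 s.
At the end, for the whole second after the job is handed in: The wide scraper lies at rest inside the wash-up box (its blade edge within the box and at least 58 mm below the lid's top) and the flap is shut behind it (within 0.06 rad) (z of scraper in the frame of bin between -0.01 and 0.115 m and x of scraper in the frame of bin between -0.07 and 0.07 m and y of scraper in the frame of bin between -0.095 and 0.095 m and value of joint flap below 0.06 rad and linear speed of scraper below 0.03 m/s); the robot touches nothing.
It fails at once if the scraper is forced against the box or its lid (more than 25 N) before it is through the mouth (contact force between scraper and bin above 25 N and z of scraper in the frame of bin above 0.07 m).
It fails at once if the robot presses on the box with more than 25 N (contact force between the arm and bin above 25 N).
It fails at once if the fingers press on the box with more than 25 N (contact force between the fingers and bin above 25 N).
It fails at once if the small scraper is moved more than 25 mm (distance of small_scraper from where it was at the start of the episode above 0.025 m).
It fails at once if a stamp or the ring cutter is moved more than 25 mm (distance of any of stamp, stamp_two, cutter from where it was at the start of the episode above 0.025 m).
It also fails if it takes over 72 s, if anything falls off the work surface, if the arm or the gripper's body presses on something with over 40 N, if the wrist force passes 120 N, or if a joint passes its speed limit or range.

## Working session

There is one attempt and no reset: what is moved stays moved. The work goes in short steps, Python scripts to look and compute and a tool call to move; the robot and the scene stay as the last step left them, time stands still between calls to the robot, and variables do not carry over. Pictures are saved under pics/ and viewed, about 8 in all and at most 12, crops included, and the job is handed in when it is done.

Besides the shell and the picture viewer there is one more tool, called after ">>>" as name(argument=value, ...) on one line, values as JSON. jog_arm: Moves the arm, as the interface text tells. Its arguments: {"type":"object","properties":{"plan":{"type":"array"},"squeeze":{"type":"number"}},"required":["plan"]}

```bash
mkdir -p pics; cat > h.py <<'E'
import numpy as np, cv2
from plant import *
def ray(f,u,v):
    x,y=(u-f["cx"])/f["fx"],(v-f["cy"])/f["fy"]
    a,b=x,y
    for _ in range(30):
        s=1+f["k1"]*(a*a+b*b); a,b=x/s,y/s
    E=np.array(f["extrinsics"]); return E[:3,3],E[:3,:3]@np.array([a,b,1.])
def onz(f,u,v,z):
    o,d=ray(f,u,v); return o+d*(z-o[2])/d[2]
def proj(f,P):
    E=np.array(f["extrinsics"]); p=E[:3,:3].T@(np.array(P)-E[:3,3]); a,b=p[0]/p[2],p[1]/p[2]
    s=1+f["k1"]*(a*a+b*b); return np.array([a*s*f["fx"]+f["cx"],b*s*f["fy"]+f["cy"]])
def save(f,n,crop=None,k=1):
    im=f["img"][:,:,::-1]
    if crop: x,y,w,h=crop; im=im[y:y+h,x:x+w]
    cv2.imwrite("pics/"+n,cv2.resize(im,None,fx=k,fy=k,interpolation=cv2.INTER_CUBIC))
E
python3 - <<'E'
from h import *
ims=[]
for c in ("top","scene"):
    f=grab_frame(c); np.save(c,f,allow_pickle=True); save(f,c+".png",k=1.55)
    print(c,np.round(f["extrinsics"],3).tolist())
    for n in ("scraper","small_scraper","rack","bin","flap","stamp","stamp_two","cutter"):
        print(n,[(np.round(r["box"]).tolist(),round(r["p"],2)) for r in recognise(n,f)[:3]])
s=read_state();print(np.round(s["ee_rot"],3).tolist(),s["eef_pos"],s["opening"])
E
```

```text
top [[0.017, -0.994, 0.107, 0.399], [-1.0, -0.016, 0.012, 0.007], [-0.01, -0.107, -0.994, 1.209], [0.0, 0.0, 0.0, 1.0]]
scraper [([352.0, 173.0, 45.0, 8.0], 0.83), ([342.0, 264.0, 49.0, 6.0], 0.69), ([291.0, 208.0, 36.0, 46.0], 0.66)]
small_scraper [([355.0, 206.0, 40.0, 13.0], 0.77), ([104.0, 142.0, 118.0, 84.0], 0.63)]
rack [([341.0, 166.0, 56.0, 59.0], 0.92)]
bin [([104.0, 139.0, 117.0, 88.0], 0.79)]
flap [([138.0, 161.0, 54.0, 27.0], 0.71)]
stamp [([255.0, 187.0, 14.0, 17.0], 0.61), ([254.0, 99.0, 22.0, 27.0], 0.42)]
stamp_two [([259.0, 140.0, 13.0, 18.0], 0.55), ([137.0, 163.0, 52.0, 25.0], 0.39)]
cutter [([255.0, 99.0, 19.0, 28.0], 0.7), ([105.0, 141.0, 117.0, 85.0], 0.23)]
scene [[-0.678, 0.494, -0.544, 1.09], [0.735, 0.472, -0.487, 0.502], [0.016, -0.73, -0.683, 0.821], [0.0, 0.0, 0.0, 1.0]]
scraper [([214.0, 115.0, 34.0, 39.0], 0.95), ([150.0, 144.0, 36.0, 36.0], 0.84), ([226.0, 155.0, 43.0, 36.0], 0.69)]
small_scraper [([179.0, 136.0, 27.0, 28.0], 0.76)]
rack [([138.0, 148.0, 81.0, 56.0], 0.7)]
bin [([273.0, 179.0, 149.0, 152.0], 0.97), ([149.0, 141.0, 38.0, 42.0], 0.34)]
flap [([308.0, 215.0, 60.0, 44.0], 0.72)]
stamp [([245.0, 212.0, 18.0, 25.0], 0.68)]
stamp_two [([211.0, 241.0, 17.0, 24.0], 0.55), ([148.0, 142.0, 38.0, 37.0], 0.38)]
cutter [([172.0, 256.0, 34.0, 41.0], 0.77), ([248.0, 212.0, 15.0, 29.0], 0.55)]
[[0.967, -0.256, -0.0], [-0.256, -0.967, 0.0], [-0.0, -0.0, -1.0]] [0.1599513  0.60416157 0.24832031] 1.0026291720459577
```

View pics/top.png

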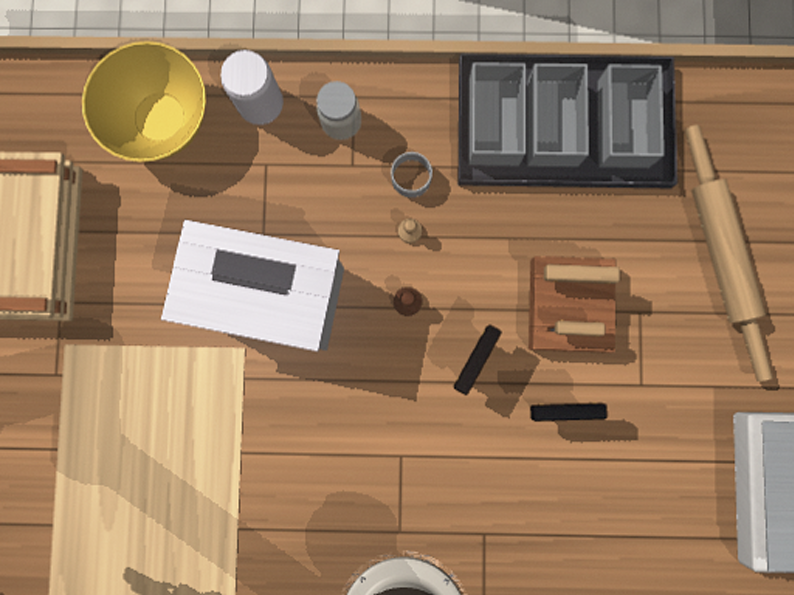

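View pics/scene.png

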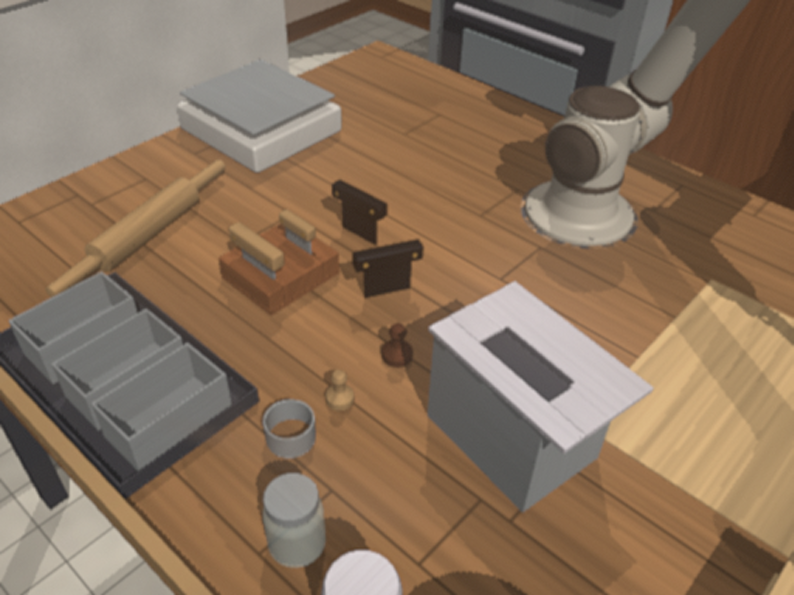

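The pictures show the wide scraper with its pale handle in the rack's far slot, at about (375,177) in camera pixels. The small scraper is in the near slot at (375,212). Two black look-alikes stand outside the rack at (309,231) and (366,265). The dark mouth on the bin lid is at (164,175). The one that fits is the pale, longer handle in the far slot.

```bash
python3 - <<'E'
from h import *
f=np.load("top.npy",allow_pickle=True).item(); im=f["img"]
g=cv2.cvtColor(im,cv2.COLOR_RGB2GRAY)
def rect(mask,off,z,nm):
    cs,_=cv2.findContours(mask.astype(np.uint8),cv2.RETR_EXTERNAL,cv2.CHAIN_APPROX_NONE)
    c=max(cs,key=cv2.contourArea); w=np.array([onz(f,*(p[0]+off),z)[:2] for p in c],np.float32)
    r=cv2.minAreaRect(w*1000); print(nm,np.round(r[0],1),np.round(r[1],1),round(r[2],1), np.round(cv2.boxPoints(r)).tolist())
rect(g[155:195,130:200]<110,(130,155),.173,"mouth")
rect(g[135:230,100:225]>190,(100,135),.173,"lid")
hsv=cv2.cvtColor(im,cv2.COLOR_RGB2HSV)
sub=im[166:184,345:405].astype(int); print(im[177,375],im[190,375],im[177,405])
rect((sub[:,:,2]>105),(345,166),.101,"handle")
sub=im[203:220,345:405].astype(int); rect((sub[:,:,2]>105),(345,203),.095,"small")
for n,u,v,z in (("stamp",262,194,.05),("stamp2",264,149,.05),("cutter",265,112,.02),("blk1",309,231,.09),("blk2",366,265,.09)): print(n,np.round(onz(f,u,v,z),3))
c=np.vstack([cv2.resize(im[160:230,330:410],None,fx=5,fy=5,interpolation=cv2.INTER_CUBIC)])
c2=cv2.resize(im[135:231,100:228],None,fx=350/96,fy=350/96,interpolation=cv2.INTER_CUBIC)
cv2.imwrite("pics/crop.png",np.hstack([c,c2[:350,:399]])[:,:,::-1])
E
```

```text
mouth [532.  225.4] [115.9  43.8] 79.5 [[500.0, 172.0], [543.0, 164.0], [564.0, 278.0], [521.0, 286.0]]
lid [515.  228.4] [229.8 146.8] 79.6 [[422.0, 129.0], [566.0, 102.0], [608.0, 328.0], [463.0, 355.0]]
[196 160 118] [98 65 44] [162 119  86]
handle [ 548.7 -264.6] [106.7  18.9] 88.6 [[538.0, -318.0], [557.0, -318.0], [560.0, -212.0], [541.0, -211.0]]
small [ 464.7 -262.9] [68.7 13.9] 88.3 [[457.0, -297.0], [471.0, -297.0], [473.0, -229.0], [459.0, -228.0]]
stamp [0.506 0.003 0.05 ]
stamp2 [0.619 0.    0.05 ]
cutter [ 0.721 -0.001  0.02 ]
blk1 [ 0.416 -0.109  0.09 ]
blk2 [ 0.339 -0.243  0.09 ]
```

View pics/crop.png

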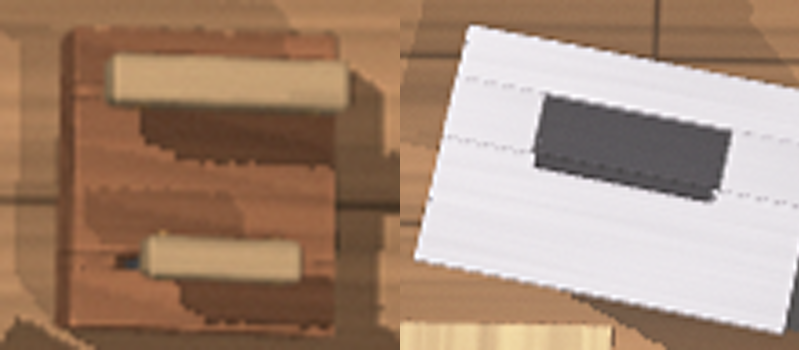

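The enlarged crop (left half) confirms it. The far handle at (375,177) is the longer pale one, measured about 107 mm against 113 mm nominal. The near one measures about 69 mm against 74 mm. The black ones are decoys. On the right, the mouth is dark, with an extra shadow or hinge strip along its near edge. I'll move above the rack now.

```bash
cat >> h.py <<'E'
def go(p,yaw):
    """print shift (cm, tool axes) and turn to reach world p with tool x at yaw (deg), tool z down"""
    s=read_state(); R=np.array(s["ee_rot"]); a=np.radians(yaw)
    T=np.array([[np.cos(a),np.sin(a),0],[np.sin(a),-np.cos(a),0],[0,0,-1]])
    d=R.T@(np.array(p)-s["eef_pos"])*100
    r=cv2.Rodrigues(R.T@T)[0].ravel(); print("go",np.round(d,2),np.round(r,3))
E
python3 - <<'E'
from h import *
go([.45,.15,.30],-50); go([.549,-.265,.25],-91.4)
E
```

```text
go [39.66 36.48 -5.17] [-0.     0.     0.614]
go [59.86 74.06 -0.17] [-0.     0.     1.336]
```

>>> jog_arm(plan=[20,18,-5,0,0,0.3,8.5,39.7,36.5,-5.2,0,0,0.61,8.5,39.7,36.5,-5.2,0,0,0.61,8.5,39.7,36.5,-5.2,0,0,0.61,8.5,39.7,36.5,-5.2,0,0,0.61,8.5,39.7,36.5,-5.2,0,0,0.61,8.5,39.7,36.5,-5.2,0,0,0.61,8.5,39.7,36.5,-5.2,0,0,0.61,8.5,39.7,36.5,-5.2,0,0,0.61,8.5,39.7,36.5,-5.2,0,0,0.61,8.5,39.7,36.5,-5.2,0,0,0.61,8.5,39.7,36.5,-5.2,0,0,0.61,8.5])

```text
time_s: 2.1
eef_pos: [0.4521, 0.1463, 0.3009]
ee_rot: [[0.641, -0.768, 0.001], [-0.768, -0.641, -0.0], [0.001, -0.001, -1.0]]
ft_force: [-0.8, -0.3, 0.2]
opening: 0.994
```

```bash
python3 - <<'E'
from h import *
s=read_state();print(np.round(s["joint_pos"],2),s["time_s"]);go([.549,-.265,.25],-91.4)
E
```

```text
[ 0.66  0.09 -0.25  0.   -1.23  0.04] 2.1
go [37.78 18.93  5.11] [-0.001 -0.     0.72 ]
```

>>> jog_arm(plan=[37.8,18.9,0,0,0,0.72,8.5,37.8,18.9,5.1,0,0,0.72,8.5,37.8,18.9,5.1,0,0,0.72,8.5,37.8,18.9,5.1,0,0,0.72,8.5,37.8,18.9,5.1,0,0,0.72,8.5,37.8,18.9,5.1,0,0,0.72,8.5,37.8,18.9,5.1,0,0,0.72,8.5,37.8,18.9,5.1,0,0,0.72,8.5,37.8,18.9,5.1,0,0,0.72,8.5,37.8,18.9,5.1,0,0,0.72,8.5,37.8,18.9,5.1,0,0,0.72,8.5])

```text
time_s: 3.2
eef_pos: [0.55, -0.2607, 0.2487]
ee_rot: [[-0.019, -1.0, -0.001], [-1.0, 0.019, 0.0], [-0.0, 0.001, -1.0]]
ft_force: [0.6, 0.9, 0.1]
opening: 0.997
```

```bash
python3 - <<'E'
from h import *
f=grab_frame("wrist");np.save("w1",f,allow_pickle=True);save(f,"w1.png",k=1.5)
print(np.round(f["extrinsics"],3).tolist(),read_state()["eef_pos"])
for r in recognise("scraper",f)[:3]: print(np.round(r["box"]),r["p"])
for y in (-.0565,.0565):
  for x in (-.012,.012): print(proj(f,[.549+x,-.265+y,.101]))
E
```

```text
[[-1.0, 0.019, 0.004, 0.549], [0.019, 0.964, 0.264, -0.326], [0.001, 0.264, -0.965, 0.375], [0.0, 0.0, 0.0, 1.0]] [ 0.55008515 -0.26008979  0.24925916]
[239. 129.  26. 102.] 0.97
[398. 141.  67. 102.] 0.59
[320. 255.  27.  50.] 0.55
[266.0989826  126.58566744]
[241.8490546  127.05962539]
[266.84527986 232.51796424]
[245.04547636 232.91274927]
```

View pics/w1.png

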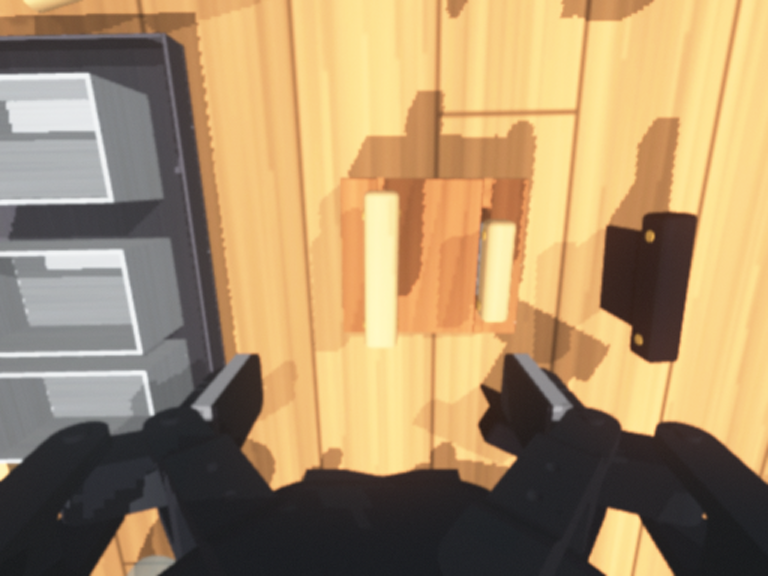

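The wrist view shows the wide handle upright at about x 243–266, y 128–232 in camera pixels, close to the predicted corners. The fingers straddle it clear of the small scraper.

```bash
python3 - <<'E'
from h import *
f=np.load("w1.npy",allow_pickle=True).item();im=f["img"].astype(int)
sub=im[115:245,232:278]; print(im[180,235:272,2].tolist(), im[120:135,254,2].tolist(), im[224:240,254,2].tolist())
m=((sub[:,:,2]>135)).astype(np.uint8)
m=cv2.morphologyEx(m,cv2.MORPH_OPEN,np.ones((5,5)))
cs,_=cv2.findContours(m,cv2.RETR_EXTERNAL,cv2.CHAIN_APPROX_NONE);c=max(cs,key=cv2.contourArea)
print(cv2.boundingRect(c))
w=np.array([onz(f,*(p[0]+(232,115)),.101)[:2]*1000 for p in c],np.float32);r=cv2.minAreaRect(w);print(r)
go([r[0][0]/1000,r[0][1]/1000,.14],-91.4)
E
```

```text
[101, 99, 99, 98, 97, 97, 97, 107, 137, 166, 180, 187, 190, 193, 194, 194, 195, 194, 194, 191, 190, 189, 189, 188, 187, 182, 175, 164, 147, 125, 93, 71, 64, 64, 63, 63, 65] [103, 105, 101, 96, 91, 91, 93, 104, 124, 148, 170, 182, 188, 189, 189] [193, 193, 194, 194, 192, 193, 188, 175, 157, 148, 145, 144, 145, 144, 148, 146]
(0, 14, 42, 116)
((551.8126220703125, -257.232666015625), (124.44437408447266, 45.59729766845703), 88.88024139404297)
go [-0.25 -0.16 10.96] [-0.     0.     0.008]
```

```bash
python3 - <<'E'
from h import *
f=np.load("w1.npy",allow_pickle=True).item();im=f["img"].astype(int)
for v in (140,160,180,200,220):
    row=im[v,230:280].sum(1); print(v, [int(x)+230 for x in np.argsort(-abs(np.diff(row)))[:4]])
P=[onz(f,242.8,180,.101),onz(f,264.2,180,.101),onz(f,254,128.2,.101),onz(f,254,231.8,.101)];print(np.round(P,4))
x=(P[0][0]+P[1][0])/2;y=(P[2][1]+P[3][1])/2;print(x,y)
for u in ((140,)): pass
go([x,y,.13],-91.4)
E
```

```text
140 [265, 242, 264, 266]
160 [265, 264, 242, 263]
180 [264, 265, 242, 243]
200 [242, 243, 263, 264]
220 [243, 242, 263, 262]
[[ 0.5617 -0.268   0.101 ]
 [ 0.5394 -0.2676  0.101 ]
 [ 0.549  -0.3202  0.101 ]
 [ 0.5511 -0.2096  0.101 ]]
0.5505233216329879 -0.26490211090566423
go [ 0.52 -0.04 11.96] [-0.     0.     0.008]
```

>>> jog_arm(plan=[0.5,-0.05,5,0,0,0.008,8.5,0.5,-0.05,10,0,0,0.008,8.5,0.5,-0.05,13,0,0,0.008,6,0.5,-0.05,15,0,0,0.008,5,0.5,-0.05,15,0,0,0.008,4,0.5,-0.05,15,0,0,0.008,3,0.5,-0.05,15,0,0,0.008,2,0.5,-0.05,15,0,0,0.008,1.5,0.5,-0.05,15,0,0,0.008,1.5,0.5,-0.05,15,0,0,0.008,1.5,0.5,-0.05,15,0,0,0.008,1.5,0.5,-0.05,15,0,0,0.008,1.5], squeeze=40)

```text
time_s: 4.5
eef_pos: [0.5517, -0.2658, 0.1014]
ee_rot: [[-0.025, -1.0, 0.004], [-1.0, 0.025, -0.001], [0.001, -0.004, -1.0]]
ft_force: [0.0, 2.9, 6.0]
opening: 0.267
```

>>> jog_arm(plan=[0,0,-1,0,0,0,1.5,0,0,-3,0,0,0,1.5,0,0,-6,0,0,0,1.5,0,0,-10,0,0,0,1.5,0,0,-14,0,0,0,1.5,0,0,-18,0,0,0,1.5,0,0,-20,0,0,0,1.5,0,0,-20,0,0,0,1.5,0,0,-20,0,0,0,1.5,0,0,-20,0,0,0,1.5])

```text
time_s: 5.5
eef_pos: [0.5493, -0.2656, 0.2966]
ee_rot: [[-0.026, -1.0, -0.005], [-1.0, 0.026, 0.002], [-0.002, 0.005, -1.0]]
ft_force: [0.3, 0.3, -3.0]
opening: 0.268
```

```bash
python3 - <<'E'
from h import *
s=read_state();print(s["eef_pos"],np.round(s["ee_rot"],3).tolist(),s["ft_force"],s["torque"],s["opening"]*85)
f=grab_frame("wrist");save(f,"w2.png",k=1.5);np.save("w2",f,allow_pickle=True)
go([.45,.10,.32],-97); go([.537,.2245,.32],-100.4)
E
```

```text
[ 0.54930986 -0.26556282  0.29664119] [[-0.026, -1.0, -0.005], [-1.0, 0.026, 0.002], [-0.002, 0.005, -1.0]] [ 0.29243981  0.26048979 -3.04116033] [-0.04394148 -0.03534458 -0.01658646] 22.76759316016928
go [-36.29  10.92  -2.23] [0.005 0.001 0.096]
go [-48.97   2.55  -2.25] [0.005 0.001 0.155]
```

View pics/w2.png

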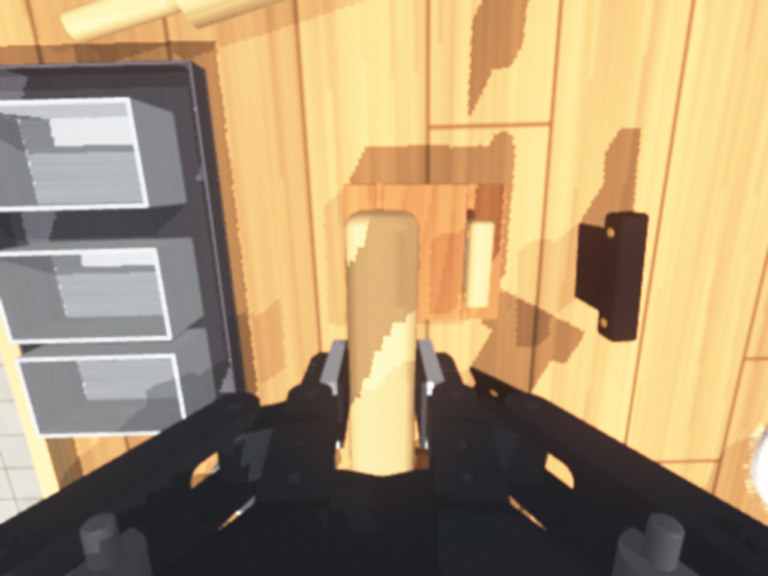

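The picture shows the wide handle held between the pads and clear of the rack, its far end at about (255,141) in camera pixels. The small scraper is still in its slot.

>>> jog_arm(plan=[-5,0.3,-2.2,0,0,0.02,1.5,-10,0.5,-2.2,0,0,0.04,1.5,-15,0.8,-2.2,0,0,0.06,1.5,-20,1,-2.2,0,0,0.08,1.5,-25,1.3,-2.2,0,0,0.1,1.5,-30,1.5,-2.2,0,0,0.12,1.5,-35,1.8,-2.2,0,0,0.14,1.5,-40,2.1,-2.2,0,0,0.155,1.5,-44,2.3,-2.2,0,0,0.155,1.5,-47,2.4,-2.2,0,0,0.155,1.5,-49,2.5,-2.2,0,0,0.155,1.5,-49,2.5,-2.2,0,0,0.155,1.5])

```text
time_s: 6.75
eef_pos: [0.5379, 0.2265, 0.3195]
ee_rot: [[-0.177, -0.984, -0.002], [-0.984, 0.177, -0.001], [0.002, 0.002, -1.0]]
ft_force: [-0.2, 0.3, -2.9]
opening: 0.269
```

```bash
python3 - <<'E'
from h import *
f=np.load("w2.npy",allow_pickle=True).item();im=f["img"].astype(int)
print(im[132:150,254].sum(1).tolist());
for v in (140.5,143): print("end",onz(f,255,v,.296))
f=grab_frame("wrist");np.save("w3",f,allow_pickle=True)
t=grab_frame("top");np.save("t3",t,allow_pickle=True);
s=read_state();print(s["eef_pos"],np.round(s["ee_rot"],3).tolist(),s["ft_force"],s["torque"])
a=cv2.resize(t["img"][110:250,90:250],None,fx=2.5,fy=2.5,interpolation=cv2.INTER_CUBIC);b=cv2.resize(f["img"],(400,300))
cv2.imwrite("pics/b3.png",np.hstack([a[:350],np.vstack([b,np.zeros((50,400,3),np.uint8)])])[:,:,::-1])
E
```

```text
[510, 519, 530, 533, 537, 526, 501, 445, 398, 406, 427, 456, 486, 513, 525, 529, 529, 531]
end [ 0.54748346 -0.32282405  0.296     ]
end [ 0.54751314 -0.32168426  0.296     ]
[0.53801742 0.22410589 0.32034809] [[-0.18, -0.984, -0.002], [-0.984, 0.18, -0.002], [0.002, 0.001, -1.0]] [ 0.09825919 -0.27729372 -2.08998731] [-0.02871322  0.0011771  -0.06214694]
```

View pics/b3.png

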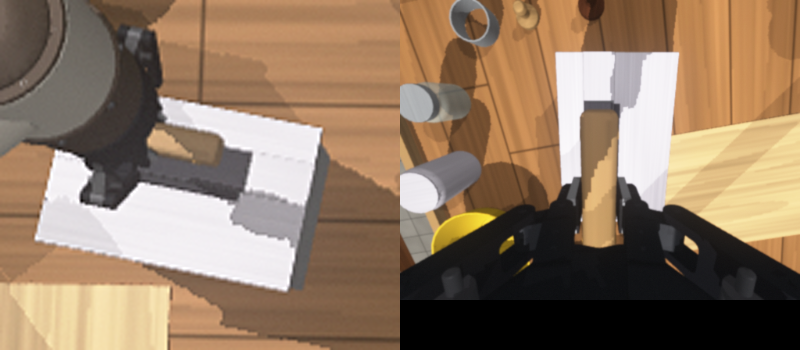

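The left view shows the handle above the dark mouth, and the right view shows the mouth's −y end just past the handle end. The mouth end is at about v=128 and the lid end at about v=66 in wrist pixels.

```bash
python3 - <<'E'
from h import *
f=np.load("w3.npy",allow_pickle=True).item();g=cv2.cvtColor(f["img"],cv2.COLOR_RGB2GRAY).astype(int)
for u in (240,248,256): print(u,g[60:72,u].tolist(),g[122:140,u].tolist())
for v in (131,134): print(v,g[v,225:290].tolist())
c=np.array([.536,.2245]);a=np.radians(-10.4);X=np.array([np.cos(a),np.sin(a)]);Y=np.array([-X[1],X[0]])
for u,v in ((245,128),(256,128),(245,66),(237,133),(283,133)):
    d=onz(f,u,v,.173)[:2]-c; print(u,v,np.round([d@X*1000,d@Y*1000],1))
f=np.load("top.npy",allow_pickle=True).item();g=cv2.cvtColor(f["img"],cv2.COLOR_RGB2GRAY)
# profile across the mouth along Y, at x=+8 and 0
for x in (0,10):
  o=[]
  for y in range(-70,71,2):
    p=proj(f,[*(c+X*x/1000+Y*y/1000),.173]); o.append(int(cv2.getRectSubPix(g,(1,1),(float(p[0]),float(p[1])))[0,0]))
  print(x,o[:12],o[-12:])
o=[]
for x in range(-36,34,2):
    p=proj(f,[*(c+X*x/1000),.173]); o.append(int(cv2.getRectSubPix(g,(1,1),(float(p[0]),float(p[1])))[0,0]))
print(o)
E
```

```text
240 [95, 97, 97, 97, 100, 135, 208, 235, 239, 239, 239, 239] [241, 241, 242, 242, 242, 236, 198, 129, 95, 87, 89, 90, 92, 91, 90, 91, 90, 92]
248 [96, 97, 97, 98, 99, 139, 214, 238, 241, 242, 242, 242] [241, 241, 241, 241, 241, 235, 197, 130, 93, 87, 88, 90, 89, 90, 90, 90, 89, 92]
256 [94, 95, 94, 95, 98, 136, 212, 237, 241, 241, 241, 241] [241, 242, 241, 242, 241, 236, 199, 129, 93, 85, 88, 89, 88, 89, 88, 88, 89, 90]
131 [247, 249, 248, 246, 246, 247, 247, 246, 242, 223, 150, 100, 89, 88, 87, 87, 86, 85, 84, 86, 88, 86, 85, 87, 86, 85, 86, 85, 86, 85, 83, 85, 84, 85, 85, 85, 85, 85, 85, 86, 87, 85, 84, 85, 82, 78, 81, 95, 118, 151, 166, 170, 168, 166, 166, 168, 171, 174, 175, 176, 176, 174, 175, 178, 178]
134 [247, 248, 248, 246, 246, 247, 247, 246, 243, 226, 153, 97, 91, 91, 91, 92, 90, 89, 89, 88, 90, 90, 89, 89, 89, 90, 90, 88, 88, 90, 89, 88, 87, 91, 91, 92, 89, 89, 87, 88, 90, 91, 90, 89, 82, 70, 70, 75, 75, 65, 64, 66, 67, 68, 70, 84, 123, 164, 175, 174, 174, 175, 175, 177, 176]
245 128 [ 10.3 -57.7]
256 128 [ -0.5 -57.8]
245 66 [  10.  -113.8]
237 133 [ 18.3 -52.9]
283 133 [-27.3 -53. ]
0 [227, 227, 229, 229, 233, 191, 122, 83, 87, 88, 89, 87] [88, 89, 89, 88, 92, 131, 229, 233, 232, 231, 231, 231]
10 [227, 227, 227, 229, 234, 195, 120, 81, 84, 86, 88, 86] [89, 88, 87, 87, 89, 123, 216, 232, 231, 230, 229, 230]
[232, 232, 230, 230, 219, 120, 85, 84, 84, 84, 89, 92, 92, 90, 90, 89, 90, 89, 88, 89, 89, 89, 89, 87, 87, 88, 91, 108, 174, 229, 232, 230, 231, 231, 232]
```

Both views agree on the mouth: its centre is about (0.5368, 0.2250) ±1 mm. The held handle is centred on the TCP within 1 mm. Next I'll lower the blade about 30 mm into the mouth, gently.

>>> jog_arm(plan=[0,0,3,0,0,0,1.5,0,0,4.5,0,0,0,1.5,0,0,5,0,0,0,1.5,0,0,5.5,0,0,0,1.5,0,0,6,0,0,0,1.5,0,0,6.5,0,0,0,1.5,0,0,7,0,0,0,1.5,0,0,7.5,0,0,0,1.5,0,0,8,0,0,0,1.5,0,0,8.4,0,0,0,1.5,0,0,8.4,0,0,0,1.5,0,0,8.4,0,0,0,1.5], squeeze=50)

```text
time_s: 8.05
eef_pos: [0.5387, 0.2248, 0.2365]
ee_rot: [[-0.18, -0.984, 0.001], [-0.984, 0.18, 0.0], [-0.0, -0.0, -1.0]]
ft_force: [6.0, -1.1, -1.7]
opening: 0.263
```

>>> jog_arm(plan=[0.5,0,0,0,0,0,1.5,1,0,0,0,0,0,1.5,1.3,0,0,0,0,0,1.5,1.5,0,0,0,0,0,1.5,1.6,0,0,0,0,0,1.5,1.6,0,0,0,0,0,1.5,1.6,0,0,0,0,0,1.5])

```text
time_s: 8.75
eef_pos: [0.5353, 0.2088, 0.2374]
ee_rot: [[-0.18, -0.984, -0.0], [-0.984, 0.18, -0.0], [0.0, 0.0, -1.0]]
ft_force: [4.0, 0.5, 1.2]
opening: 0.264
```

>>> jog_arm(plan=[0.1,0,0,0,0,0,1.5,0.1,0,0,0,0,0,1.5])

```text
time_s: 8.95
eef_pos: [0.5352, 0.2079, 0.2373]
ee_rot: [[-0.18, -0.984, 0.0], [-0.984, 0.18, 0.0], [-0.0, -0.0, -1.0]]
ft_force: [4.2, 0.5, 0.4]
opening: 0.269
```

>>> jog_arm(plan=[0.1,0,0,0,0,0,1.5,0.1,0,0,0,0,0,1.5])

```text
time_s: 9.15
eef_pos: [0.535, 0.2068, 0.2373]
ee_rot: [[-0.18, -0.984, 0.0], [-0.984, 0.18, 0.0], [-0.0, -0.0, -1.0]]
ft_force: [4.1, 0.9, 0.5]
opening: 0.267
```

>>> jog_arm(plan=[0.1,0,0,0,0,0,1.5,0.1,0,0,0,0,0,1.5])

```text
time_s: 9.35
eef_pos: [0.5348, 0.2059, 0.2373]
ee_rot: [[-0.18, -0.984, 0.0], [-0.984, 0.18, 0.0], [-0.0, -0.0, -1.0]]
ft_force: [5.1, 0.9, 0.2]
opening: 0.266
```

>>> jog_arm(plan=[0.1,0,0,0,0,0,1.5,0.1,0,0,0,0,0,1.5])

```text
time_s: 9.55
eef_pos: [0.5348, 0.2057, 0.2374]
ee_rot: [[-0.18, -0.984, 0.001], [-0.984, 0.18, 0.002], [-0.002, -0.001, -1.0]]
ft_force: [5.3, 2.9, 0.1]
opening: 0.265
```

>>> jog_arm(plan=[0.1,0,0,0,0,0,1.5,0.1,0,0,0,0,0,1.5])

```text
time_s: 9.75
eef_pos: [0.5348, 0.2054, 0.2376]
ee_rot: [[-0.18, -0.984, 0.002], [-0.984, 0.18, 0.003], [-0.004, -0.001, -1.0]]
ft_force: [4.4, 5.5, 0.6]
opening: 0.263
```

Contact at the −y end, TCP y = 0.2056. Now the other end.

>>> jog_arm(plan=[-0.5,0,0,0,0,0,1.5,-1,0,0,0,0,0,1.5,-1.6,0,0,0,0,0,1.5,-2.2,0,0,0,0,0,1.5,-2.8,0,0,0,0,0,1.5,-3.3,0,0,0,0,0,1.5,-3.6,0,0,0,0,0,1.5,-3.7,0,0,0,0,0,1.5,-3.7,0,0,0,0,0,1.5])

```text
time_s: 10.65
eef_pos: [0.5411, 0.2405, 0.2373]
ee_rot: [[-0.18, -0.984, 0.0], [-0.984, 0.18, 0.0], [-0.0, -0.0, -1.0]]
ft_force: [4.0, -1.3, -0.9]
opening: 0.265
```

>>> jog_arm(plan=[-0.1,0,0,0,0,0,1.5,-0.1,0,0,0,0,0,1.5])

```text
time_s: 10.85
eef_pos: [0.5413, 0.2412, 0.2373]
ee_rot: [[-0.18, -0.984, -0.0], [-0.984, 0.18, -0.0], [0.0, 0.0, -1.0]]
ft_force: [3.8, -1.8, -1.0]
opening: 0.265
```

>>> jog_arm(plan=[-0.1,0,0,0,0,0,1.5,-0.1,0,0,0,0,0,1.5])

```text
time_s: 11.05
eef_pos: [0.5415, 0.2422, 0.2374]
ee_rot: [[-0.18, -0.984, 0.0], [-0.984, 0.18, -0.0], [0.0, -0.0, -1.0]]
ft_force: [4.1, -1.8, 0.6]
opening: 0.264
```

>>> jog_arm(plan=[-0.1,0,0,0,0,0,1.5,-0.1,0,0,0,0,0,1.5])

```text
time_s: 11.25
eef_pos: [0.5416, 0.2433, 0.2374]
ee_rot: [[-0.18, -0.984, -0.0], [-0.984, 0.18, 0.0], [-0.0, 0.0, -1.0]]
ft_force: [3.8, -4.3, 1.0]
opening: 0.265
```

The end-to-end travel is 38.0 mm, which matches 118 − 80 exactly, so the centre is at TCP y = 0.2243. I'll centre there and lower.

>>> jog_arm(plan=[0.6,0,0,0,0,0,1.5,1.2,0,0,0,0,0,1.5,1.7,0,0,0,0,0,1.5,1.95,0,0,0,0,0,1.5,1.95,0,0,0,0,0,1.5,1.95,0,0,0,0,0,1.5])

```text
time_s: 11.85
eef_pos: [0.5381, 0.2238, 0.2375]
ee_rot: [[-0.18, -0.984, -0.0], [-0.984, 0.18, -0.0], [0.0, 0.0, -1.0]]
ft_force: [3.8, 0.2, 0.7]
opening: 0.266
```

>>> jog_arm(plan=[0,0,0.4,0,0,0,1.5,0,0,0.8,0,0,0,1.5,0,0,1.2,0,0,0,1.5,0,0,1.6,0,0,0,1.5,0,0,2,0,0,0,1.5,0,0,2.4,0,0,0,1.5,0,0,2.7,0,0,0,1.5,0,0,2.9,0,0,0,1.5,0,0,2.9,0,0,0,1.5,0,0,2.9,0,0,0,1.5])

```text
time_s: 12.85
eef_pos: [0.5382, 0.224, 0.2079]
ee_rot: [[-0.18, -0.984, -0.0], [-0.984, 0.18, -0.0], [0.0, 0.0, -1.0]]
ft_force: [5.0, -1.7, -3.0]
opening: 0.267
```

>>> jog_arm(plan=[-0.03,0,0.3,0,0,0,1.5,-0.03,0,0.5,0,0,0,1.5,-0.03,0,0.7,0,0,0,1.5,-0.03,0,0.8,0,0,0,1.5,-0.03,0,0.8,0,0,0,1.5])

```text
time_s: 13.35
eef_pos: [0.5382, 0.2244, 0.2001]
ee_rot: [[-0.18, -0.984, -0.0], [-0.984, 0.18, -0.0], [0.0, 0.0, -1.0]]
ft_force: [4.5, -1.0, -2.1]
opening: 0.265
```

>>> jog_arm(plan=[0,0,0.1,0,0,0,1.5,0,0,0.2,0,0,0,1.5,0,0,0.2,0,0,0,1.5])

```text
time_s: 13.65
eef_pos: [0.5382, 0.2244, 0.1982]
ee_rot: [[-0.18, -0.984, -0.0], [-0.984, 0.18, 0.0], [-0.0, 0.0, -1.0]]
ft_force: [4.9, -1.1, -1.7]
opening: 0.267
```

>>> jog_arm(plan=[0,0,0.1,0,0,0,1.5,0,0,0.3,0,0,0,1.5,0,0,0.3,0,0,0,1.5])

```text
time_s: 13.95
eef_pos: [0.5381, 0.2244, 0.1949]
ee_rot: [[-0.18, -0.984, -0.0], [-0.984, 0.18, 0.0], [0.0, 0.0, -1.0]]
ft_force: [4.5, -0.4, -2.2]
opening: 0.266
```

>>> jog_arm(plan=[0,0,0.1,0,0,0,1.5,0,0,0.15,0,0,0,1.5,0,0,0.15,0,0,0,3,0,0,0.15,0,0,0,4,0,0,0.15,0,0,0,5,0,0,0.15,0,0,0,6,0,0,0.15,0,0,0,6,0,0,-1,0,0,0,6,0,0,-4,0,0,0,6,0,0,-8,0,0,0,4,0,0,-8,0,0,0,2,0,0,-8,0,0,0,0])

```text
time_s: 15.15
eef_pos: [0.5384, 0.2246, 0.2773]
ee_rot: [[-0.18, -0.984, 0.003], [-0.984, 0.18, 0.002], [-0.003, -0.002, -1.0]]
ft_force: [0.3, -0.7, -1.1]
opening: 0.196
```

```bash
python3 - <<'E'
from h import *
f=grab_frame("wrist");np.save("w4",f,allow_pickle=True)
t=grab_frame("scene")
s=read_state();print(s["eef_pos"],s["ft_force"],s["opening"])
a=cv2.resize(t["img"][130:340,250:440],None,fx=2,fy=2,interpolation=cv2.INTER_CUBIC);b=cv2.resize(f["img"],(400,300))
im=np.zeros((420,780,3),np.uint8);im[:a.shape[0],:380]=a;im[:300,380:]=b
cv2.imwrite("pics/b4.png",im[:,:,::-1])
E
```

```text
[0.53764685 0.22408091 0.27482726] [ 0.39107473 -0.10023727 -0.73132367] 0.017168836533952975
```

View pics/b4.png

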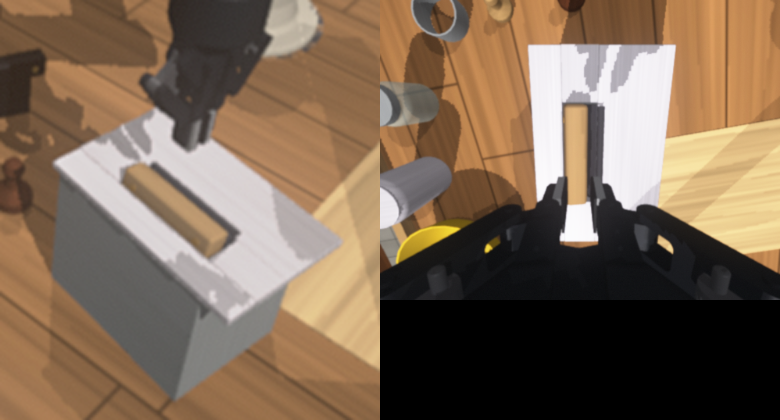

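The handle sits in the mouth, pressed against the far edge, with no contact beyond the spring. I'll turn the closed fingers a quarter turn so their wide side runs along the mouth, then push down.

>>> jog_arm(plan=[0,-0.1,-1,0,0,-0.14,0,0,-0.1,-1,0,0,-0.28,0,0,-0.1,-1,0,0,-0.42,0,0,-0.1,-1,0,0,-0.56,0,0,-0.1,-1,0,0,-0.7,0,0,-0.1,-1,0,0,-0.84,0,0,-0.1,-1,0,0,-0.98,0,0,-0.1,-1,0,0,-1.12,0,0,-0.1,-1,0,0,-1.26,0,0,-0.1,-1,0,0,-1.4,0,0,-0.1,-1,0,0,-1.57,0,0,-0.1,-1,0,0,-1.57,0])

```text
time_s: 16.45
eef_pos: [0.5387, 0.2239, 0.284]
ee_rot: [[0.984, -0.18, -0.002], [-0.18, -0.984, -0.002], [-0.002, 0.002, -1.0]]
ft_force: [-0.4, 0.7, 0.6]
opening: 0.0
```

```bash
python3 - <<'E'
from h import *
s=read_state();print(s["eef_pos"],s["ft_force"],s["opening"],s["joint_pos"]);go([.539,.2243,.215],-10.4)
E
```

```text
[0.53870188 0.22389879 0.28397267] [-0.44033425  0.66166717  0.59923674] 0.00018310972173479412 [ 6.71265057e-01  2.92530724e-01 -3.77554739e-02 -2.27532357e-04
 -1.24339918e+00  7.18585643e-01]
go [ 0.04 -0.06  6.9 ] [0.002 0.002 0.   ]
```

>>> jog_arm(plan=[0,0,3,0,0,0,0,0,0,6,0,0,0,0,0,0,7,0,0,0,0,0,0,7.3,0,0,0,0,0,0,7.6,0,0,0,0,0,0,7.9,0,0,0,0,0,0,8.2,0,0,0,0,0,0,8.2,0,0,0,0])

```text
time_s: 17.25
eef_pos: [0.5405, 0.2246, 0.2049]
ee_rot: [[0.984, -0.18, 0.004], [-0.18, -0.984, 0.002], [0.004, -0.002, -1.0]]
ft_force: [1.8, 0.1, 3.8]
opening: 0.001
```

>>> jog_arm(plan=[0,0,0.3,0,0,0,0,0,0,0.6,0,0,0,0,0,0,0.9,0,0,0,0,0,0,1,0,0,0,0])

```text
time_s: 17.65
eef_pos: [0.539, 0.2243, 0.1929]
ee_rot: [[0.983, -0.181, -0.001], [-0.181, -0.983, 0.0], [-0.001, -0.0, -1.0]]
ft_force: [0.5, -0.1, 4.1]
opening: 0.002
```

>>> jog_arm(plan=[0,0,0.3,0,0,0,0,0,0,0.6,0,0,0,0,0,0,0.9,0,0,0,0,0,0,1,0,0,0,0])

```text
time_s: 18.05
eef_pos: [0.5382, 0.2238, 0.1821]
ee_rot: [[0.983, -0.181, -0.003], [-0.181, -0.983, -0.001], [-0.003, 0.002, -1.0]]
ft_force: [0.8, 0.1, 2.2]
opening: 0.002
```

>>> jog_arm(plan=[0,0,0.3,0,0,0,0,0,0,0.6,0,0,0,0,0,0,0.9,0,0,0,0,0,0,1,0,0,0,0])

```text
time_s: 18.45
eef_pos: [0.5389, 0.224, 0.1726]
ee_rot: [[0.983, -0.181, -0.001], [-0.181, -0.983, -0.001], [-0.001, 0.001, -1.0]]
ft_force: [0.3, -0.0, 2.5]
opening: 0.0
```

>>> jog_arm(plan=[0,0,0.3,0,0,0,0,0,0,0.6,0,0,0,0,0,0,0.9,0,0,0,0,0,0,1,0,0,0,0])

```text
time_s: 18.85
eef_pos: [0.5395, 0.2242, 0.1632]
ee_rot: [[0.984, -0.181, 0.001], [-0.181, -0.984, -0.0], [0.001, -0.0, -1.0]]
ft_force: [0.7, 0.2, 3.8]
opening: -0.002
```

>>> jog_arm(plan=[0,0,0.3,0,0,0,0,0,0,0.6,0,0,0,0,0,0,0.9,0,0,0,0,0,0,1.2,0,0,0,0,0,0,1.3,0,0,0,0])

```text
time_s: 19.35
eef_pos: [0.5395, 0.2243, 0.1499]
ee_rot: [[0.983, -0.181, 0.001], [-0.181, -0.983, 0.0], [0.001, -0.0, -1.0]]
ft_force: [4.5, -1.2, 2.0]
opening: 0.002
```

The sideways 4.5 N means the flap now bears on the fingers, so the scraper has gone past it. I'll go a little deeper, then withdraw.

>>> jog_arm(plan=[0,0,0.3,0,0,0,0,0,0,0.5,0,0,0,0,0,0,0.5,0,0,0,0,0,0,-0.5,0,0,0,0,0,0,-1.5,0,0,0,0,0,0,-3,0,0,0,0,0,0,-5,0,0,0,0,0,0,-8,0,0,0,0,0,0,-12,0,0,0,0,-6,0,-15,0,0,0,0,-10,0,-16,0,0,0,0,-10,0,-16,0,0,0,0])

```text
time_s: 20.55
eef_pos: [0.4361, 0.2418, 0.3112]
ee_rot: [[0.984, -0.178, -0.003], [-0.178, -0.984, 0.001], [-0.003, 0.0, -1.0]]
ft_force: [0.5, 0.6, -0.6]
opening: -0.001
```

```bash
python3 - <<'E'
from h import *
f=grab_frame("scene");t=grab_frame("top");s=read_state();print(s["eef_pos"],s["ft_force"],s["time_s"])
for n in ("scraper","small_scraper"): print(n,[(np.round(r["box"]).tolist(),round(r["p"],2)) for r in recognise(n,f)[:4]])
a=cv2.resize(f["img"][100:340,130:440],None,fx=1.35,fy=1.35,interpolation=cv2.INTER_CUBIC);b=cv2.resize(t["img"][90:280,90:410],None,fx=1.15,fy=1.15)
im=np.zeros((420,790,3),np.uint8);im[:a.shape[0],:a.shape[1]]=a;im[:b.shape[0],420:420+b.shape[1]]=b[:,:370]
cv2.imwrite("pics/b5.png",im[:,:,::-1])
E
```

```text
[0.4383319  0.24205165 0.30990743] [0.43158564 0.78817754 0.51326803] 20.65
scraper [([213.0, 114.0, 36.0, 42.0], 0.86)]
small_scraper [([184.0, 134.0, 21.0, 29.0], 0.58)]
```

View pics/b5.png

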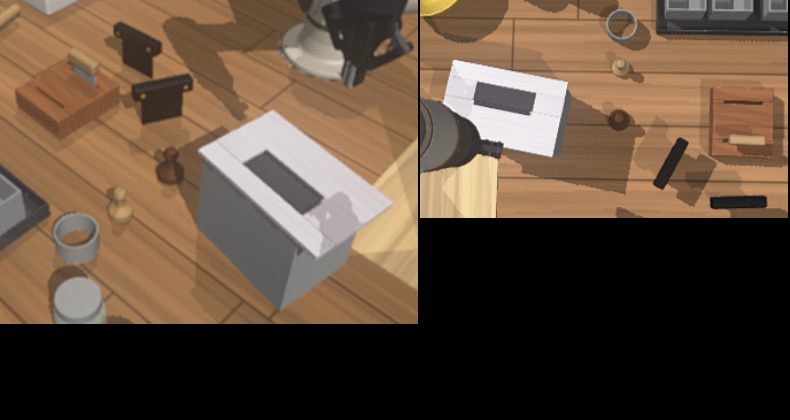

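The far slot is empty, the small scraper, stamps and cutter have not moved, and the mouth looks shut as at the start. I'll compare the flap pixels with the first frames, then hand in.

```bash
python3 - <<'E'
from h import *
for n,(x,y,w,h) in (("scene",(308,208,64,52)),("top",(134,158,60,34))):
    a=np.load(n+".npy",allow_pickle=True).item()["img"].astype(int);b=grab_frame(n)["img"].astype(int)
    d=abs(a-b).sum(2)[y:y+h,x:x+w]; m=a[y:y+h,x:x+w].sum(2)<330
    print(n,d.mean(),"in flap:",d[m].mean(),np.percentile(d[m],[50,90,99]))
E
```

```text
scene 31.46514423076923 in flap: 17.70171339563863 [18. 22. 26.]
top 16.49019607843137 in flap: 11.328031809145129 [11. 18. 25.]
```

```bash
python3 -c "
from plant import *
print(finish_job())"
```

```text
the job is handed in; nothing more can be done
None
```

I posted the wide scraper blade first through the flap of the wash-up box and handed the job in after about 21 s of the 72 s allowed. No verdict came back.

- **Grasp:** I took the pale, longer handle from the far slot of the rack. The black look-alikes were left alone.
- **Finding the mouth:** I felt both ends with the blade, pushing with up to about 6 N. The travel was 38.0 mm, which matches the 118 mm mouth less the 80 mm blade. The centre agreed with the camera estimate to about 1 mm.
- **Posting:** I lowered the handle about 8 mm into the mouth and let go. Then I pushed it down with closed fingers to about 45 mm below the lid's top. The largest push force read was about 4 N.

**Last checks**
- The far slot is empty and the scraper is no longer visible. I did not see it inside the box, so its rest there is inferred from the push depth. The recogniser's one remaining "scraper" hit is a black look-alike.
- The small scraper, stamps and ring cutter look unmoved.
- The flap looks shut. Its pixels match the first pictures except for a slight, fairly even brightness difference, and I saw no shifted edge. The pictures cannot resolve a tilt as small as 0.06 rad.
- The arm stands clear of the box with no contact force.

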